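# Tidy the scent-maker's bench: bottles, tins and strip drawer

### The job

Tidy the bench: stand the two loose dropper bottles in the tray that already holds a dropper bottle, and the two loose candle tins in the tray that already holds a tin, upright, each in an empty bay of its own, set down rather than dropped, without tipping over any bottle or tin or pushing those already in the trays out of place. Slide the drawer of paper strips, rear end first, into the low slot under the rail of the scale stand until its front is fully home against the rail.

Things in the scene. Friction and masses are not known exactly. Their poses are not given: they have to be found in the camera images.
- dropper_1: Loose amber glass dropper bottle, upright on the bench, 103 mm tall, about 80 g: round body 33 mm in diameter and straight up to 62 mm height (grip here), white collar 21 mm in diameter, narrow white rubber bulb on top. Origin: centre of underside, z up.
- dropper_2: The second loose dropper bottle on the bench, just like dropper_1 and interchangeable with it. Origin: centre of underside, z up.
- tin_1: Loose round candle tin on the bench, plain aluminium with a flat metal top, 48 mm in diameter, 34 mm tall, straight-sided, about 90 g. Origin: centre of underside, z up.
- tin_2: The second loose candle tin on the bench, just like tin_1 and interchangeable with it. Origin: centre of underside, z up.
- strip_drawer: Loose wooden drawer of white paper strips, flat on the bench: open box 96 (x) x 58 (y) x 18 mm high (grip across y), 140 g. Drawer front at its -x end: board from x = -48 to -56 mm, 74 mm wide, 36 mm high, with a finger notch 24 wide, 9 deep in its top edge. Origin: centre of the box's underside; +x to the rear end, which enters first. Balance point near x = -8 mm.
- bottle_tray: Fixed low wooden tray, the smaller one, a dropper bottle standing in its middle bay. 184 (x) x 64 mm (y); walls and two cross dividers 4 mm thick, tops 14 mm and floor 4 mm above the bench. Three bays in a row along x, 56 x 56 mm inside, centred at x = -60, 0, +60 mm. Origin: centre of underside, at bench level.
- tin_tray: Fixed low wooden tray, the larger one, a candle tin standing in its end bay at +x. 220 (x) x 76 mm (y); walls and two cross dividers 4 mm thick, tops 14 mm and floor 4 mm above the bench. Three bays in a row along x, 68 x 68 mm inside, centred at x = -72, 0, +72 mm. Origin: centre of underside, at bench level.
- scale_stand: Fixed wooden stand 125 (x) x 110 mm (y), deck top 54 mm high, a white scale on it (79 mm high, from x = 35 mm). Slot under it, 74 mm wide, open to -x, the bench its floor; front rail over its mouth, 26 to 42 mm high. Origin: bench level, middle of the mouth, at the rail's front face; +x into the slot. Drawer home: its front board touches the rail, its origin at x = +48 mm, y within 8 mm.
- dropper_3: Dropper bottle like dropper_1, already standing in the middle bay of the bottle tray, where it stays. Origin: centre of underside.
- tin_3: Candle tin like tin_1, already standing in the end bay (+x) of the tin tray, where it stays. Origin: centre of underside.
Not all that is in view belongs to the job. Leave any blue or green look-alike of the dropper_1 alone.

How it is judged:
By the outcome, as a careful person would: the job done as asked, in the order asked, and still so for the second after the job is handed in, with the robot touching nothing.
It also fails if it takes over 133 s, if anything falls off the work surface, if the arm or the gripper's body presses on something with over 40 N, if the wrist force passes 120 N, or if a joint passes its speed limit or range.

### The arm

A 7-joint arm with a two-finger parallel gripper is mounted at the origin on the work surface. World frame = base frame: x ahead of the robot, y to its left, z up, the work surface at z = 0. Lengths are in m, angles in degrees, forces in N, time in s.
With the tool pointing down it reaches from about 0.425 to 0.875 m from the base axis. Payload 4.7 kg.
Tool frame: the origin (TCP) lies between the finger pads; the fingertips stand env.finger_overhang ahead of it and the grasp point (between the pads) lies 5 mm behind it (env.finger_overhang is the distance from the TCP to the fingertips, in m); z points along the fingers, y is the line along which they close (so a half turn about z gives the same grasp; the last joint's range is limited). The gripper opens to 87 mm and grips with 3 to 60 N. Pads are 19 mm wide; open, the fingers measure 117 mm over their backs; the gripper's body (75 mm by 190 mm) begins 51 mm behind the grasp point.
Start: joints at [68.302, 18.392, -4.016, 83.108, 1.295, 78.541, -3.26], TCP at [0.249, -0.601, 0.237] pointing down, gripper open.
Joint ranges: [-163.93, 163.93], [-17.29, 119.83], [-79.2, 71.16], [3.27, 140.29], [-89.18, 269.18], [5.43, 117.66], [-154.24, 154.24]. Speed limits (degrees/s): [147.25, 147.25, 180, 180, 180, 180, 180].

### API

Orientations are given as [roll, pitch, yaw] about the fixed x, y, z axes, in that order (R = Rz(yaw) Ry(pitch) Rx(roll)).
In Python, from cell import telemetry, eyes, env, models gives the robot as it stands. The module is installed in compiled form; this text tells all that it offers.
- The arm moves only by the tool drive_tool, never from a script. Its arguments are lists of equal length, an entry for each row: "angular": the turn, a rotation vector about the tool's x, y, z in rad, a list of three; "delta_pos": the shift along the tool's x, y, z in cm, a list of three; "gripper": the finger opening in cm, from 0 to 8.7. A call has 1 to 20 rows; each row shifts and turns the commanded pose from where the row before left it, along the tool's axes as they then stand; what a row does not reach is not made up. A row lasts 1/10 s, in which the tool goes at most 50 mm and 8.59 degrees, less where a joint would pass 70% of its speed; a pose out of reach is approached as far as the arm can. A call with a gripper value outside its range is refused whole. The fingers move at their own pace and stop on an object; "squeeze" is the grip in N (left out, the last holds). Time passes only in rows, so rows that do not move let the fingers close. It gives the time, the measured TCP pose, the force, the opening and the grip force at its end, in the units of the state.
- telemetry.get_obs(): the state, without advancing time (a new reading comes with each control period).
- eyes.read_camera(name): name is "scene" or "top"; returns a dict with "pixels" (420x560x3 uint8, red, green, blue), "mtx" (3x3 intrinsics, pixels), "origin" and "orientation" of the camera in the world. Camera axes: x right, y down, z forward; pixel columns grow to the right and rows downward; lengths in m; the calibration is good to about 2 mm. A picture is of the moment at which its call begins. There is no depth.
- env.sign_off(): hands the job in; it is judged then, once.
Trained networks look in a picture, given as the dict that the camera call returned (one of the last four; its "shot" number tells which), for a name from the list of things; names that differ only in an ending like _2 or _b are one class to them, and where a whole thing is asked for, a point or a joint stands for the part that bears it (a point fixed in the world has none). Each returns a list of dicts, best first, with "p" (0 to 1); they miss things now and then, are a little off and sometimes report something else, mostly with a low value. They report only what shows in the picture. A call takes as long as a camera call. They do not tell look-alikes from the thing itself.
- models.search_frame(picture, target): "centre" ([column, row] in pixels, amid what is visible of it).
- models.cut_out(picture, target): "pixels" (420x560 bool, what is visible of it) and "centre" ([column, row] in pixels, amid what is visible of it).
The state is a dict: "time_s": time; "qpos": joint angles; "joint_velocities": joint speeds; "effort": joint torques, N m; "tool_pos": TCP position; "tool_rot": TCP orientation; "force": force on the tool from outside, world axes, zero at the start; "wrist_torque": the same for the moment, N m; "grip_width": finger opening in m; "grasp_force": force on a finger pad.
Only numpy, scipy, OpenCV 4.12 (cv2) and the standard library are available. Lean on these libraries where they do the work, as an engineer would, in place of code of your own. Each camera call takes 0.05 s, during which the arm holds its last target. There are 200 camera calls.

## Working session

There is one attempt and no reset: what is moved stays moved. The work goes in short steps, Python scripts to look and compute and a tool call to move; the robot and the scene stay as the last step left them, time stands still between calls to the robot, and variables do not carry over. Pictures are saved under pics/ and viewed, at most 14 in all, crops included, and the job is handed in when it is done.

Besides the shell and the picture viewer there is one more tool, called as name(argument=value, ...) on one line, values as JSON. drive_tool: Moves the arm, as the interface text tells. Its arguments: {"type":"object","properties":{"angular":{"type":"array","items":{"type":"array","items":{"type":"number"}}},"delta_pos":{"type":"array","items":{"type":"array","items":{"type":"number"}}},"gripper":{"type":"array","items":{"type":"number"}},"squeeze":{"type":"number"}},"required":["angular","delta_pos","gripper"]}

```bash
mkdir -p pics; cat > h.py <<'E'
import numpy as np, cv2
from scipy.spatial.transform import Rotation as R
from cell import telemetry, eyes, env, models
def rot(p):
    o=np.array(p['orientation'],float)
    return o if o.shape==(3,3) else (R.from_euler('xyz',o,degrees=True).as_matrix() if o.size==3 else R.from_quat(o).as_matrix())
def ray(p,uv,z):
    K=np.array(p['mtx']);d=rot(p)@np.linalg.inv(K)@np.array([uv[0],uv[1],1.0]);o=np.array(p['origin'])
    return o+d*(z-o[2])/d[2]
def proj(p,X):
    K=np.array(p['mtx']);c=K@(rot(p).T@(np.array(X,float)-p['origin']));return c[:2]/c[2]
def save(p,n,box=None,s=1):
    im=p['pixels'][:,:,::-1]
    if box: im=im[box[1]:box[3],box[0]:box[2]]
    cv2.imwrite('pics/'+n,cv2.resize(im,None,fx=s,fy=s,interpolation=cv2.INTER_CUBIC))
E
python3 - <<'E'
from h import *
print(telemetry.get_obs(),env.finger_overhang)
for c in ('top','scene'):
    p=eyes.read_camera(c);save(p,c+'0.png',None,1.4)
    print(c,p['origin'],p['orientation'],p['mtx'])
    for n in ['dropper_1','tin_1','strip_drawer','bottle_tray','tin_tray','scale_stand']:
        for d in models.search_frame(p,n): print(n,np.round(d['centre']),round(d['p'],2),ray(p,d['centre'],0.02).round(3))
E
```

```text
{'time_s': 0.0, 'qpos': array([68.30144507, 18.44113327, -4.01748028, 83.17572217,  1.29571325,
       78.53866465, -3.25939858]), 'joint_velocities': array([ 0.01108745, -0.04818333,  0.01345994,  0.06667828, -0.00066239,
        0.02564444,  0.02795454]), 'effort': array([ 4.97548408e-04, -4.91287100e+01, -4.03993120e-01, -3.12518513e+01,
       -6.43322314e-02,  4.38447192e-02,  1.80346033e-04]), 'tool_pos': array([ 0.24858183, -0.60002392,  0.23543105]), 'tool_rot': array([-1.79889770e+02,  5.73626793e-03,  2.25109215e+01]), 'force': array([-1.20923464, -0.61910057, -0.31686606]), 'wrist_torque': array([ 0.00526012, -0.01106422, -0.00513757]), 'grasp_force': 0.0, 'grip_width': 0.08729537605944017} 0.014
top [ 0.46640852 -0.01558255  1.21972135] [-175.48509914    1.81994174  -91.72483962] [[471.78622623   0.         277.63728469]
 [  0.         471.78622623 212.10674769]
 [  0.           0.           1.        ]]
dropper_1 [252. 161.] 0.74 [0.697 0.081 0.02 ]
dropper_1 [192. 154.] 0.53 [0.722 0.237 0.02 ]
dropper_1 [222. 176.] 0.5 [0.661 0.16  0.02 ]
dropper_1 [157. 220.] 0.47 [0.
[... 545 characters left out ...]
546.73087732   0.         269.74929078]
 [  0.         546.73087732 207.90278653]
 [  0.           0.           1.        ]]
dropper_1 [335. 229.] 0.94 [0.655 0.177 0.02 ]
dropper_1 [193. 190.] 0.88 [ 0.522 -0.181  0.02 ]
dropper_1 [368. 244.] 0.71 [0.705 0.251 0.02 ]
dropper_1 [388. 192.] 0.67 [0.528 0.33  0.02 ]
dropper_1 [295. 236.] 0.56 [0.681 0.076 0.02 ]
tin_1 [327. 169.] 0.87 [0.439 0.175 0.02 ]
tin_1 [324. 200.] 0.77 [0.555 0.157 0.02 ]
strip_drawer [205. 163.] 0.67 [ 0.416 -0.155  0.02 ]
bottle_tray [387. 211.] 0.64 [0.594 0.315 0.02 ]
tin_tray [262. 191.] 0.91 [ 0.524 -0.003  0.02 ]
scale_stand [119. 217.] 0.92 [ 0.618 -0.356  0.02 ]
scale_stand [385. 210.] 0.74 [0.594 0.31  0.02 ]
```

View pics/top0.png

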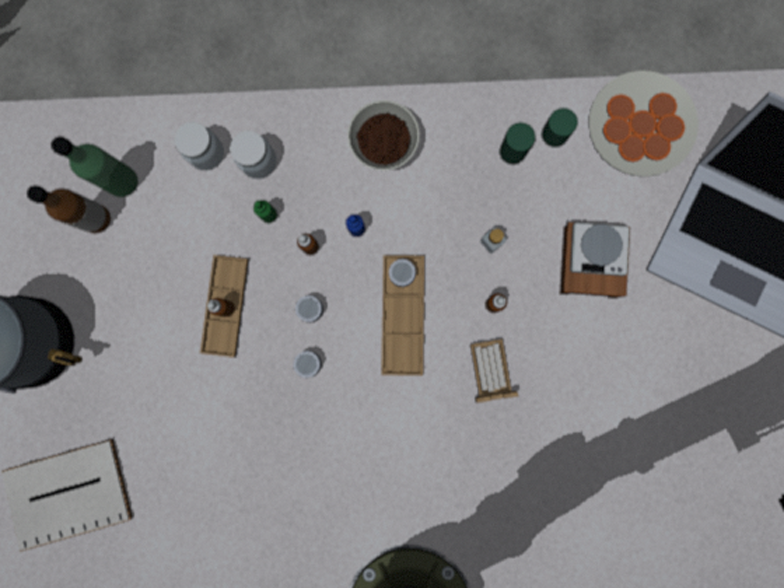

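View pics/scene0.png

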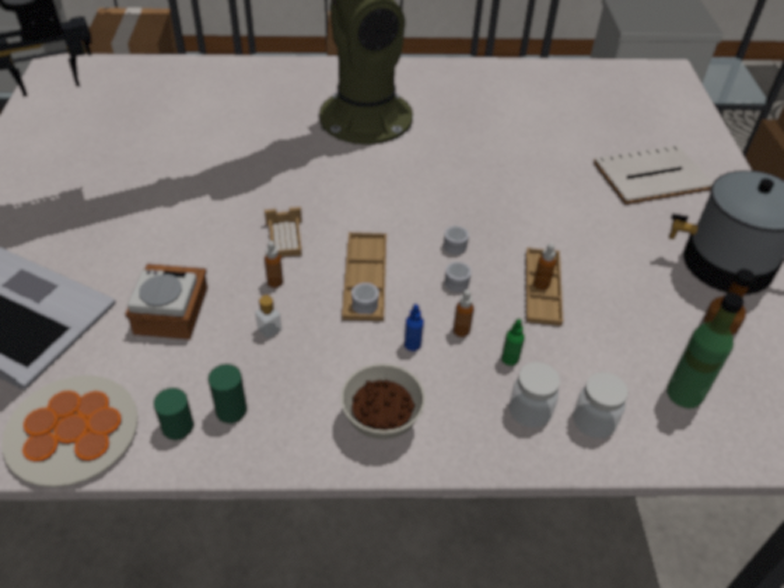

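The loose amber bottles are at 1.4x top pixels (308,243) and (496,301). The green one at (264,210), the blue one at (356,224) and the clear/orange one at (494,238) are look-alikes. The loose tins are at (309,308) and (308,363). The drawer is at (492,370) with its front board toward the robot, and the stand's mouth seems to face the robot. Next I'll fit poses to the masks and check with crops.

```bash
cat > fit.py <<'E'
from h import *
from scipy.optimize import minimize
def box(x0,x1,y0,y1,z0,z1): return np.array([[x,y,z] for x in(x0,x1) for y in(y0,y1) for z in(z0,z1)])
def cyl(r,z0,z1): 
    a=np.linspace(0,2*np.pi,24,endpoint=False); return np.array([[r*np.cos(t),r*np.sin(t),z] for t in a for z in(z0,z1)])
M={'dropper':[cyl(.0165,0,.062),np.vstack([cyl(.0165,.06,.062),cyl(.0105,.070,.075)]),cyl(.0105,.07,.08),cyl(.006,.08,.103)],
'tin':[cyl(.024,0,.034)],
'strip_drawer':[box(-.048,.048,-.029,.029,0,.018),box(-.056,-.048,-.037,.037,0,.036)],
'bottle_tray':[box(-.092,.092,-.032,.032,0,.014)],'tin_tray':[box(-.11,.11,-.038,.038,0,.014)],
'scale_stand':[box(0,.125,-.055,.055,0,.054),box(.035,.12,-.045,.045,.054,.079)]}
def sil(p,parts,q,s=4):
    m=np.zeros((420*s,560*s),np.uint8);c,n=np.cos(q[2]),np.sin(q[2])
    for P in parts:
        W=np.c_[c*P[:,0]-n*P[:,1]+q[0],n*P[:,0]+c*P[:,1]+q[1],P[:,2]]
        uv=np.array([proj(p,w) for w in W]); h=cv2.convexHull(((uv+.5)*s).astype(np.float32))
        cv2.fillPoly(m,[np.round(h).astype(np.int32)],1)
    return m
def fit(ps,name,q0,yaw=True,masks=None):
    key=name.split('_')[0] if name[:3] in('dro','tin') and name!='tin_tray' else name
    obs=[]
    for i,p in enumerate(ps):
        L=models.cut_out(p,name); c=proj(p,[q0[0],q0[1],.02])
        L=[d for d in L if np.hypot(*(np.array(d['centre'])-c))<22]
        if L: 
            L.sort(key=lambda d:np.hypot(*(np.array(d['centre'])-c)))
            obs.append((p,cv2.resize(L[0]['pixels'].astype(np.uint8),None,fx=4,fy=4,interpolation=cv2.INTER_LINEAR)))
    def f(v,ob):
        t=0
        for p,m in ob:
            s=sil(p,M[key],[v[0],v[1],v[2] if yaw else 0]);
            if 'tray' in name: m=m
            t+=1-(s&m).sum()/max(1,(s|m).sum())
        return t
    res=[]
    for ob in [obs]+([[o] for o in obs] if len(obs)>1 else []):
        n=3 if yaw else 2
        S=np.vstack([np.array(q0[:n])]+[np.array(q0[:n])+d for d in np.diag([.012,.012,.12][:n])])
        r=minimize(f,S[0],args=(ob,),method='Nelder-Mead',options=dict(initial_simplex=S,xatol=2e-4,fatol=1e-4,maxiter=90))
        res.append((np.r_[r.x[:2],np.degrees(r.x[2:])].round(4),round(r.fun/len(ob),3)))
    print(name,res,flush=True); return res
E
python3 - <<'E'
from fit import *
ps=[eyes.read_camera(c) for c in('top','scene')]
for n,q in [('dropper_1',(.655,.162)),('dropper_1',(.535,-.173)),('dropper_1',(.53,.325)),('tin_1',(.545,.161)),('tin_1',(.445,.175)),('tin_1',(.604,-.002))]: fit(ps,n,q,False)
for n,q in [('strip_drawer',(.424,-.159,.1)),('bottle_tray',(.57,.322,-.2)),('tin_tray',(.52,-.004,0.)),('scale_stand',(.56,-.35,0.))]: fit(ps,n,q)
p=ps[0]; a=p['pixels'][140:300,140:470]; b=ps[1]['pixels'][150:260,80:410]
cv2.imwrite('pics/crop1.png',cv2.resize(np.vstack([a,b])[:,:,::-1],None,fx=2.2,fy=2.2,interpolation=cv2.INTER_CUBIC))
E
```

```text
dropper_1 [(array([0.6615, 0.1637]), np.float64(0.101)), (array([0.6625, 0.1645]), np.float64(0.071)), (array([0.6596, 0.1631]), np.float64(0.082))]
dropper_1 [(array([ 0.5442, -0.172 ]), np.float64(0.12)), (array([ 0.544 , -0.1706]), np.float64(0.086)), (array([ 0.5403, -0.1735]), np.float64(0.116))]
dropper_1 [(array([0.5517, 0.3216]), np.float64(0.154)), (array([0.553 , 0.3234]), np.float64(0.098)), (array([0.5423, 0.3243]), np.float64(0.096))]
tin_1 [(array([0.5449, 0.1659]), np.float64(0.092)), (array([0.5457, 0.167 ]), np.float64(0.058)), (array([0.5425, 0.1656]), np.float64(0.074))]
tin_1 [(array([0.4443, 0.1722]), np.float64(0.092)), (array([0.445 , 0.1735]), np.float64(0.063)), (array([0.4425, 0.1712]), np.float64(0.063))]
tin_1 [(array([ 0.6043, -0.0053]), np.float64(0.137)), (array([ 0.6062, -0.0048]), np.float64(0.066)), (array([ 0.5992, -0.0071]), np.float64(0.073))]
strip_drawer [(array([ 0.4281, -0.1604,  7.6065]), np.float64(0.105)), (array([ 0.4284, -0.1597,  6.7509]), np.float64(0.044)), (array([ 0.4255, -0.1614,  8.1843]), np.float64(0.138))]
bottle_tray [(array([ 0.5566,  0.3253, -8.606 ]), np.float64(0.235)), (array([ 0.557 ,  0.3276, -8.3429]), np.float64(0.154)), (array([ 0.554 ,  0.3248, -8.6683]), np.float64(0.279))]
tin_tray [(array([ 0.5278, -0.0042, -2.9739]), np.float64(0.207)), (array([ 0.5289, -0.0034, -2.7834]), np.float64(0.144)), (array([ 0.5266, -0.0055, -2.6544]), np.float64(0.249))]
scale_stand [(array([ 0.5506, -0.3504, -2.3041]), np.float64(0.084))]
```

View pics/crop1.png

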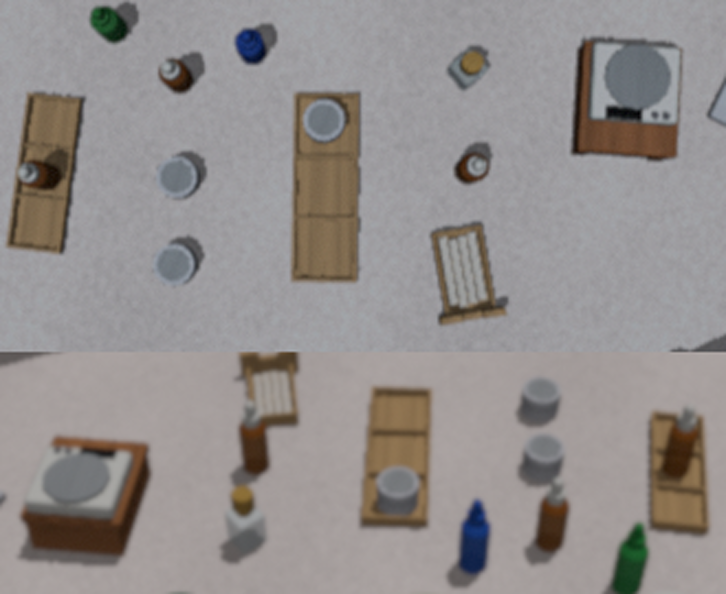

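The zoomed crop shows amber bottles at (175,75) and (472,166), with blue (250,45), green (108,22) and clear/orange (467,66) not being amber. It also shows the mouth of the stand facing the robot, with the scale set to the rear. The fits agree with the sizes given, so I'm going for dropper_2 at (0.543, -0.172) first.

drive_tool(angular=[[0, 0, 0], [0, 0, 0], [0, 0, 0], [0, 0, 0], [0, 0, 0], [0, 0, 0], [0, 0, 0], [0, 0, 0], [0, 0, 0], [0, 0, 0], [0, 0, 0], [0, 0, 0], [0, 0, 0], [0, 0, 0], [0, 0, 0], [0, 0, 0]], delta_pos=[[1.65, -1.1, 0], [3.35, -2.17, 0], [3.35, -2.17, 0], [3.35, -2.17, 0], [3.35, -2.17, 0], [3.35, -2.17, 0], [3.35, -2.17, 0], [3.35, -2.17, 0], [3.35, -2.17, 0], [3.35, -2.17, 0], [3.35, -2.17, 0], [3.35, -2.17, 0], [3.35, -2.17, 0], [1.65, -1.1, 0], [0, 0, 0], [0, 0, 0]], gripper=[8.7, 8.7, 8.7, 8.7, 8.7, 8.7, 8.7, 8.7, 8.7, 8.7, 8.7, 8.7, 8.7, 8.7, 8.7, 8.7], squeeze=15)

```text
time_s: 3.4
tool_pos: [0.5422, -0.1722, 0.2365]
tool_rot: [180.0, 0.0, 22.6]
force: [-0.3, -0.4, 0.9]
grip_width: 0.0869
grasp_force: 0.0
```

drive_tool(angular=[[0, 0, 0], [0, 0, 0], [0, 0, 0], [0, 0, 0], [0, 0, 0], [0, 0, 0], [0, 0, 0], [0, 0, 0], [0, 0, 0], [0, 0, 0], [0, 0, 0], [0, 0, 0], [0, 0, 0], [0, 0, 0], [0, 0, 0], [0, 0, 0]], delta_pos=[[0, 0, 1.5], [0, 0, 3], [0, 0, 3], [0, 0, 3], [0, 0, 3], [0, 0, 2.5], [0, 0, 1.5], [0, 0, 0.85], [0, 0, 0], [0, 0, 0], [0, 0, 0], [0, 0, 0], [0, 0, 0], [0, 0, 0], [0, 0, 0], [0, 0, 0]], gripper=[8.7, 8.7, 8.7, 8.7, 8.7, 8.7, 8.7, 8.7, 8.7, 2.5, 2.5, 2.5, 2.5, 2.5, 2.5, 2.5])

```text
time_s: 5.0
tool_pos: [0.5426, -0.1731, 0.0531]
tool_rot: [180.0, 0.0, 22.5]
force: [-0.4, 0.1, 0.0]
grip_width: 0.0391
grasp_force: 0.0
```

drive_tool(angular=[[0, 0, 0], [0, 0, 0], [0, 0, 0], [0, 0, 0]], delta_pos=[[0, 0, 0], [0, 0, 0], [0, 0, 0], [0, 0, 0]], gripper=[2.5, 2.5, 2.5, 2.5])

```text
time_s: 5.4
tool_pos: [0.5426, -0.1731, 0.053]
tool_rot: [-180.0, 0.0, 22.5]
force: [0.0, -0.4, 0.6]
grip_width: 0.0325
grasp_force: 15.0
```

drive_tool(angular=[[0, 0, 0], [0, 0, 0], [0, 0, -0.145], [0, 0, -0.145], [0, 0, -0.145], [0, 0, -0.145], [0, 0, -0.145], [0, 0, -0.145], [0, 0, -0.145], [0, 0, -0.145], [0, 0, -0.145], [0, 0, -0.145], [0, 0, -0.145], [0, 0, -0.145], [0, 0, -0.145], [0, 0, -0.145], [0, 0, -0.145], [0, 0, -0.145], [0, 0, -0.145], [0, 0, -0.145]], delta_pos=[[0, 0, -1], [0, 0, -2], [0, 0, -3], [0, 0, -3], [0, 0, -3], [0, 0, -3], [0, 0, -2], [0, 0, -1], [0, 0, 0], [0, 0, 0], [0, 0, 0], [0, 0, 0], [0, 0, 0], [0, 0, 0], [0, 0, 0], [0, 0, 0], [0, 0, 0], [0, 0, 0], [0, 0, 0], [0, 0, 0]], gripper=[2.5, 2.5, 2.5, 2.5, 2.5, 2.5, 2.5, 2.5, 2.5, 2.5, 2.5, 2.5, 2.5, 2.5, 2.5, 2.5, 2.5, 2.5, 2.5, 2.5])

```text
time_s: 7.4
tool_pos: [0.5425, -0.1731, 0.2337]
tool_rot: [-180.0, 0.0, 172.4]
force: [0.7, -0.2, -0.1]
grip_width: 0.0326
grasp_force: 15.0
```

```bash
cat > go.py <<'E'
import sys
from h import *
o=telemetry.get_obs(); x,y,z=map(float,sys.argv[1:4]); d=np.array([x,y,z])-o['tool_pos']
t=R.from_euler('xyz',o['tool_rot'],degrees=True).inv().apply(d)*100
print('tool shift cm',t.round(2),'yaw',o['tool_rot'][2].round(2),'q7',o['qpos'][6].round(1),'w',o['grip_width'],o['grasp_force'])
n=float(sys.argv[4]) if len(sys.argv)>4 else 1
print('per row',(t/n).round(3))
E
python3 go.py .497 .335 .2365 14
```

```text
tool shift cm [11.23 49.76 -0.31] yaw 172.39 q7 91.1 w 0.032648900313047034 14.986435387982056
per row [ 0.802  3.554 -0.022]
```

drive_tool(angular=[[0, 0, 0], [0, 0, 0], [0, 0, 0], [0, 0, 0], [0, 0, 0], [0, 0, 0], [0, 0, 0], [0, 0, 0], [0, 0, 0], [0, 0, 0], [0, 0, 0], [0, 0, 0], [0, 0, 0], [0, 0, 0], [0, 0, 0], [0, 0, 0], [0, 0, 0]], delta_pos=[[0.4, 1.78, 0], [0.8, 3.55, 0], [0.8, 3.55, 0], [0.8, 3.55, 0], [0.8, 3.55, 0], [0.8, 3.55, 0], [0.8, 3.55, 0], [0.8, 3.55, 0], [0.8, 3.55, 0], [0.8, 3.55, 0], [0.8, 3.55, 0], [0.8, 3.55, 0], [0.8, 3.55, 0], [0.8, 3.55, 0], [0.4, 1.78, 0], [0, 0, 0], [0, 0, 0]], gripper=[2.5, 2.5, 2.5, 2.5, 2.5, 2.5, 2.5, 2.5, 2.5, 2.5, 2.5, 2.5, 2.5, 2.5, 2.5, 2.5, 2.5])

```text
time_s: 9.1
tool_pos: [0.4994, 0.3351, 0.2332]
tool_rot: [-179.9, -0.0, 172.0]
force: [0.2, 0.2, -1.1]
grip_width: 0.0325
grasp_force: 15.0
```

```bash
python3 - <<'E'
from h import *
a,b=[eyes.read_camera(c) for c in('top','scene')]
# draw expected bay centre at floor and where bottle base would project
for p in(a,b):
    im=p['pixels'].copy()
    print(telemetry.get_obs()['tool_pos'])
for p,n,bx in((a,'t1',(100,150,280,290)),(b,'s1',(320,90,480,260))):
    q=dict(p); im=p['pixels'].copy()
    t=np.radians(-8.5)
    for s in(-1,1):
        c=np.array([.556+s*.06*np.cos(t),.326+s*.06*np.sin(t),.004]); u=proj(p,c); cv2.circle(im,tuple(int(v) for v in u.round()),1,(255,0,0),-1); print(n,c,u)
    q['pixels']=im; save(q,n+'.png',bx,3)
i=cv2.imread('pics/t1.png');j=cv2.imread('pics/s1.png');H=max(i.shape[0],j.shape[0])
cv2.imwrite('pics/c2.png',cv2.resize(np.hstack([cv2.copyMakeBorder(k,0,H-k.shape[0],0,0,0) for k in(i,j)]),None,fx=.78,fy=.78))
E
```

```text
[0.50066714 0.33336654 0.23302625]
[0.50066714 0.33336654 0.23302625]
t1 [0.49665905 0.33486856 0.004     ] [157.21832103 241.74819095]
t1 [0.61534095 0.31713144 0.004     ] [163.50509715 196.06383728]
s1 [0.49665905 0.33486856 0.004     ] [387.31737267 188.20094481]
s1 [0.61534095 0.31713144 0.004     ] [388.11674303 221.00057677]
```

View pics/c2.png

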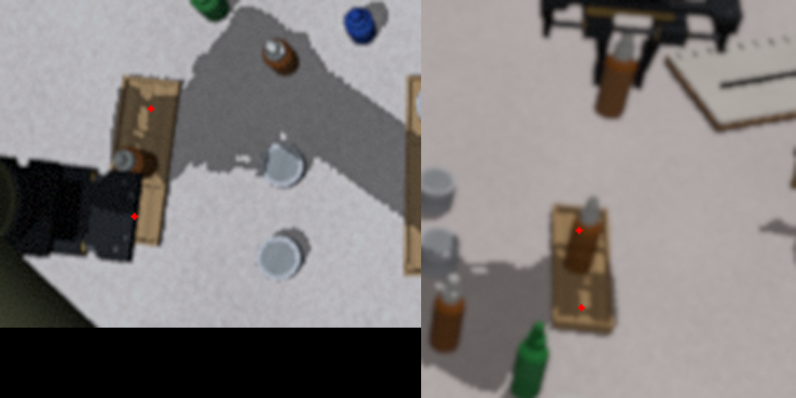

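The red dots at crop pixels (134,216) and (150,108) sit at the middles of the two empty bays in both views, so the tray fit is good. Lowering.

drive_tool(angular=[[0, 0, 0], [0, 0, 0], [0, 0, 0], [0, 0, 0], [0, 0, 0], [0, 0, 0], [0, 0, 0], [0, 0, 0], [0, 0, 0], [0, 0, 0], [0, 0, 0]], delta_pos=[[0.3, -0.1, 1], [0, 0, 2], [0, 0, 3], [0, 0, 3], [0, 0, 3], [0, 0, 2], [0, 0, 1.5], [0, 0, 1], [0, 0, 0.5], [0, 0, 0], [0, 0, 0]], gripper=[2.5, 2.5, 2.5, 2.5, 2.5, 2.5, 2.5, 2.5, 2.5, 2.5, 2.5])

```text
time_s: 10.3
tool_pos: [0.4978, 0.3346, 0.0639]
tool_rot: [179.9, 0.1, 172.0]
force: [0.7, -0.3, -0.2]
grip_width: 0.0326
grasp_force: 15.0
```

drive_tool(angular=[[0, 0, 0], [0, 0, 0], [0, 0, 0], [0, 0, 0], [0, 0, 0], [0, 0, 0]], delta_pos=[[0, 0, 0.2], [0, 0, 0.2], [0, 0, 0.15], [0, 0, 0.1], [0, 0, 0], [0, 0, 0]], gripper=[2.5, 2.5, 2.5, 2.5, 2.5, 2.5])

```text
time_s: 10.9
tool_pos: [0.4975, 0.3341, 0.057]
tool_rot: [-180.0, 0.0, 172.0]
force: [-1.5, -1.0, 5.2]
grip_width: 0.0326
grasp_force: 15.0
```

drive_tool(angular=[[0, 0, 0], [0, 0, 0], [0, 0, 0], [0, 0, 0], [0, 0, 0], [0, 0, 0], [0, 0, 0], [0, 0, 0], [0, 0, 0], [0, 0, 0], [0, 0, 0], [0, 0, 0], [0, 0, 0], [0, 0, 0], [0, 0, 0], [0, 0, 0], [0, 0, 0]], delta_pos=[[0, 0, 0], [0, 0, 0], [0, 0, 0], [0, 0, 0], [0, 0, 0], [0, 0, 0], [0, 0, 0], [0, 0, -0.5], [0, 0, -1.5], [0, 0, -2.5], [0, 0, -3], [0, 0, -3], [0, 0, -3], [0, 0, -2.5], [0, 0, -1.5], [0, 0, 0], [0, 0, 0]], gripper=[4, 6, 8.7, 8.7, 8.7, 8.7, 8.7, 8.7, 8.7, 8.7, 8.7, 8.7, 8.7, 8.7, 8.7, 8.7, 8.7])

```text
time_s: 12.6
tool_pos: [0.4971, 0.3338, 0.2311]
tool_rot: [-180.0, -0.0, 172.0]
force: [-0.9, -0.9, 0.1]
grip_width: 0.0872
grasp_force: 0.0
```

```bash
python3 go.py .6605 .164 .233 6
```

```text
tool shift cm [-18.53 -14.56  -0.19] yaw 172.04 q7 32.7 w 0.08717728976751281 0.0
per row [-3.089 -2.426 -0.031]
```

drive_tool(angular=[[0, 0, 0], [0, 0, 0], [0, 0, 0], [0, 0, 0], [0, 0, 0], [0, 0, 0], [0, 0, 0], [0, 0, 0.143], [0, 0, 0.143], [0, 0, 0.143], [0, 0, 0.143], [0, 0, 0.143], [0, 0, 0.143], [0, 0, 0.143], [0, 0, 0.143], [0, 0, 0.143], [0, 0, 0.143], [0, 0, 0], [0, 0, 0]], delta_pos=[[-1.55, -1.2, 0], [-3.09, -2.43, 0], [-3.09, -2.43, 0], [-3.09, -2.43, 0], [-3.09, -2.43, 0], [-3.09, -2.43, 0], [-1.55, -1.2, 0], [0, 0, 0], [0, 0, 0], [0, 0, 1], [0, 0, 1], [0, 0, 1], [0, 0, 1], [0, 0, 1], [0, 0, 0], [0, 0, 0], [0, 0, 0], [0, 0, 0], [0, 0, 0]], gripper=[8.7, 8.7, 8.7, 8.7, 8.7, 8.7, 8.7, 8.7, 8.7, 8.7, 8.7, 8.7, 8.7, 8.7, 8.7, 8.7, 8.7, 8.7, 8.7])

```text
time_s: 14.5
tool_pos: [0.66, 0.1652, 0.1807]
tool_rot: [-179.9, 0.0, 90.4]
force: [0.6, -0.0, 0.1]
grip_width: 0.087
grasp_force: 0.0
```

drive_tool(angular=[[0, 0, 0], [0, 0, 0], [0, 0, 0], [0, 0, 0], [0, 0, 0], [0, 0, 0], [0, 0, 0], [0, 0, 0], [0, 0, 0], [0, 0, 0], [0, 0, 0], [0, 0, 0], [0, 0, 0], [0, 0, 0], [0, 0, 0], [0, 0, 0], [0, 0, 0], [0, 0, 0], [0, 0, 0]], delta_pos=[[-0.1, 0, 1.5], [0, 0, 3], [0, 0, 3], [0, 0, 2.5], [0, 0, 1.5], [0, 0, 0.8], [0, 0, 0.45], [0, 0, 0], [0, 0, 0], [0, 0, 0], [0, 0, 0], [0, 0, 0], [0, 0, 0], [0, 0, 0], [0, 0, 0], [0, 0, 0], [0, 0, 0], [0, 0, 0], [0, 0, 0]], gripper=[8.7, 8.7, 8.7, 8.7, 8.7, 8.7, 8.7, 8.7, 2.5, 2.5, 2.5, 2.5, 2.5, 2.5, 2.5, 2.5, 2.5, 2.5, 2.5])

```text
time_s: 16.4
tool_pos: [0.6609, 0.1633, 0.054]
tool_rot: [180.0, 0.0, 90.1]
force: [0.4, 0.5, 0.1]
grip_width: 0.0323
grasp_force: 14.9
```

drive_tool(angular=[[0, 0, 0], [0, 0, 0], [0, 0, -0.142], [0, 0, -0.142], [0, 0, -0.142], [0, 0, -0.142], [0, 0, -0.142], [0, 0, -0.142], [0, 0, -0.142], [0, 0, -0.142], [0, 0, -0.142], [0, 0, -0.142], [0, 0, 0], [0, 0, 0]], delta_pos=[[0, 0, -1], [0, 0, -2], [0, 0, -3], [0, 0, -3], [0, 0, -3], [0, 0, -3], [0, 0, -2], [0, 0, -1], [0, 0, 0], [0, 0, 0], [0, 0, 0], [0, 0, 0], [0, 0, 0], [0, 0, 0]], gripper=[2.5, 2.5, 2.5, 2.5, 2.5, 2.5, 2.5, 2.5, 2.5, 2.5, 2.5, 2.5, 2.5, 2.5])

```text
time_s: 17.8
tool_pos: [0.6608, 0.1633, 0.2344]
tool_rot: [180.0, 0.0, 171.3]
force: [0.4, 0.2, -0.5]
grip_width: 0.0327
grasp_force: 14.9
```

```bash
python3 go.py .6155 .3165 .233 5
```

```text
tool shift cm [ 6.8  14.45  0.14] yaw 171.28 q7 50.5 w 0.03266752873637211 14.87625690177083
per row [1.36  2.891 0.028]
```

drive_tool(angular=[[0, 0, 0], [0, 0, 0], [0, 0, 0], [0, 0, 0], [0, 0, 0], [0, 0, 0], [0, 0, 0], [0, 0, 0], [0, 0, 0], [0, 0, 0], [0, 0, 0], [0, 0, 0], [0, 0, 0], [0, 0, 0], [0, 0, 0], [0, 0, 0]], delta_pos=[[0.68, 1.45, 0], [1.36, 2.89, 0], [1.36, 2.89, 0], [1.36, 2.89, 0], [1.36, 2.89, 0], [0.68, 1.45, 0], [0, 0, 0], [0, 0, 1.5], [0, 0, 3], [0, 0, 3], [0, 0, 3], [0, 0, 3], [0, 0, 1.5], [0, 0, 1], [0, 0, 0], [0, 0, 0]], gripper=[2.5, 2.5, 2.5, 2.5, 2.5, 2.5, 2.5, 2.5, 2.5, 2.5, 2.5, 2.5, 2.5, 2.5, 2.5, 2.5])

```text
time_s: 19.4
tool_pos: [0.6159, 0.3165, 0.0751]
tool_rot: [179.9, 0.1, 171.4]
force: [-0.2, 0.5, 0.3]
grip_width: 0.0329
grasp_force: 14.9
```

drive_tool(angular=[[0, 0, 0], [0, 0, 0], [0, 0, 0], [0, 0, 0], [0, 0, 0], [0, 0, 0], [0, 0, 0]], delta_pos=[[0, 0, 0.7], [0, 0, 0.4], [0, 0, 0.3], [0, 0, 0.2], [0, 0, 0.1], [0, 0, 0], [0, 0, 0]], gripper=[2.5, 2.5, 2.5, 2.5, 2.5, 2.5, 2.5])

```text
time_s: 20.1
tool_pos: [0.6153, 0.3166, 0.0578]
tool_rot: [180.0, 0.0, 171.5]
force: [-1.9, -0.7, 6.0]
grip_width: 0.0325
grasp_force: 14.8
```

drive_tool(angular=[[0, 0, 0], [0, 0, 0], [0, 0, 0], [0, 0, 0], [0, 0, 0], [0, 0, 0], [0, 0, 0], [0, 0, 0], [0, 0, 0], [0, 0, 0], [0, 0, 0], [0, 0, 0], [0, 0, -0.1], [0, 0, 0], [0, 0, 0]], delta_pos=[[0, 0, 0], [0, 0, 0], [0, 0, 0], [0, 0, 0], [0, 0, 0], [0, 0, 0], [0, 0, 0], [0, 0, -0.5], [0, 0, -1.5], [0, 0, -3], [0, 0, -3], [0, 0, -2.5], [0, 0, -1], [0, 0, 0], [0, 0, 0]], gripper=[4, 6, 8.7, 8.7, 8.7, 8.7, 8.7, 8.7, 8.7, 8.7, 8.7, 8.7, 8.7, 8.7, 8.7])

```text
time_s: 21.6
tool_pos: [0.6151, 0.3164, 0.1725]
tool_rot: [180.0, 0.0, 177.1]
force: [0.7, -0.3, -0.6]
grip_width: 0.087
grasp_force: 0.0
```

```bash
python3 go.py .544 .166 .17 5
```

```text
tool shift cm [  6.33 -15.39   0.24] yaw 177.08 q7 40.7 w 0.08697666464452915 0.0
per row [ 1.267 -3.077  0.049]
```

drive_tool(angular=[[0, 0, 0], [0, 0, 0], [0, 0, 0], [0, 0, 0], [0, 0, 0], [0, 0, 0], [0, 0, 0], [0, 0, 0], [0, 0, 0], [0, 0, 0], [0, 0, 0], [0, 0, 0], [0, 0, 0], [0, 0, 0], [0, 0, 0], [0, 0, 0]], delta_pos=[[0.63, -1.54, 0], [1.27, -3.08, 0], [1.27, -3.08, 0], [1.27, -3.08, 0], [1.27, -3.08, 0], [0.63, -1.54, 0], [0, 0, 0], [0, 0, 1.5], [0, 0, 3], [0, 0, 3], [0, 0, 3], [0, 0, 2.5], [0, 0, 1], [0, 0, 0.5], [0, 0, 0], [0, 0, 0]], gripper=[8.7, 8.7, 8.7, 8.7, 8.7, 8.7, 8.7, 8.7, 8.7, 8.7, 8.7, 8.7, 8.7, 8.7, 8.7, 8.7])

```text
time_s: 23.2
tool_pos: [0.545, 0.1665, 0.028]
tool_rot: [180.0, 0.1, 177.2]
force: [0.2, 0.7, -0.9]
grip_width: 0.0872
grasp_force: 0.0
```

drive_tool(angular=[[0, 0, 0], [0, 0, 0], [0, 0, 0], [0, 0, 0], [0, 0, 0], [0, 0, 0], [0, 0, 0], [0, 0, 0], [0, 0, 0]], delta_pos=[[0, 0, 0], [0, 0, 0], [0, 0, 0], [0, 0, 0], [0, 0, 0], [0, 0, 0], [0, 0, 0], [0, 0, 0], [0, 0, 0]], gripper=[4, 4, 4, 4, 4, 4, 4, 4, 4], squeeze=20)

```text
time_s: 24.1
tool_pos: [0.5442, 0.1657, 0.0271]
tool_rot: [-180.0, 0.0, 177.2]
force: [-0.0, -0.0, 0.7]
grip_width: 0.0479
grasp_force: 20.0
```

drive_tool(angular=[[0, 0, 0], [0, 0, 0], [0, 0, 0], [0, 0, 0], [0, 0, 0], [0, 0, 0], [0, 0, 0]], delta_pos=[[0, 0, -1], [0, 0, -2], [0, 0, -3], [0, 0, -2], [0, 0, -1], [0, 0, 0], [0, 0, 0]], gripper=[4, 4, 4, 4, 4, 4, 4])

```text
time_s: 24.8
tool_pos: [0.5438, 0.1653, 0.1163]
tool_rot: [-180.0, -0.1, 177.2]
force: [-0.2, 0.6, -1.2]
grip_width: 0.0476
grasp_force: 20.0
```

```bash
python3 go.py .529 -.004 .117 6
```

```text
tool shift cm [  0.65 -16.98  -0.06] yaw 177.2 q7 52.4 w 0.04755076031730557 19.999895989894867
per row [ 0.108 -2.83  -0.009]
```

drive_tool(angular=[[0, 0, 0], [0, 0, 0], [0, 0, 0], [0, 0, 0], [0, 0, 0], [0, 0, 0], [0, 0, 0], [0, 0, 0], [0, 0, 0], [0, 0, 0], [0, 0, 0], [0, 0, 0], [0, 0, 0], [0, 0, 0], [0, 0, 0]], delta_pos=[[0.05, -1.42, 0], [0.11, -2.83, 0], [0.11, -2.83, 0], [0.11, -2.83, 0], [0.11, -2.83, 0], [0.11, -2.83, 0], [0.05, -1.42, 0], [0, 0, 0], [0, 0, 1], [0, 0, 2], [0, 0, 2], [0, 0, 1.5], [0, 0, 0.8], [0, 0, 0.3], [0, 0, 0]], gripper=[4, 4, 4, 4, 4, 4, 4, 4, 4, 4, 4, 4, 4, 4, 4])

```text
time_s: 26.3
tool_pos: [0.5295, -0.0031, 0.0409]
tool_rot: [180.0, -0.0, 177.2]
force: [1.2, 0.8, -1.6]
grip_width: 0.0474
grasp_force: 20.0
```

drive_tool(angular=[[0, 0, 0], [0, 0, 0], [0, 0, 0], [0, 0, 0], [0, 0, 0], [0, 0, 0]], delta_pos=[[0, 0, 0.3], [0, 0, 0.25], [0, 0, 0.2], [0, 0, 0.15], [0, 0, 0], [0, 0, 0]], gripper=[4, 4, 4, 4, 4, 4])

```text
time_s: 26.9
tool_pos: [0.5295, -0.0037, 0.0321]
tool_rot: [-180.0, 0.0, 177.2]
force: [0.1, 0.5, -1.2]
grip_width: 0.0478
grasp_force: 20.0
```

drive_tool(angular=[[0, 0, 0], [0, 0, 0], [0, 0, 0], [0, 0, 0]], delta_pos=[[0, 0, 0.1], [0, 0, 0.05], [0, 0, 0], [0, 0, 0]], gripper=[4, 4, 4, 4])

```text
time_s: 27.3
tool_pos: [0.5297, -0.0037, 0.031]
tool_rot: [-180.0, 0.0, 177.2]
force: [-1.5, -0.4, 5.0]
grip_width: 0.0473
grasp_force: 20.0
```

Contact at the expected height; release and rise.

drive_tool(angular=[[0, 0, 0], [0, 0, 0], [0, 0, 0], [0, 0, 0], [0, 0, 0], [0, 0, 0], [0, 0, 0], [0, 0, 0], [0, 0, 0], [0, 0, 0], [0, 0, 0]], delta_pos=[[0, 0, 0], [0, 0, 0], [0, 0, 0], [0, 0, 0], [0, 0, 0], [0, 0, -0.5], [0, 0, -2], [0, 0, -3], [0, 0, -2], [0, 0, -1], [0, 0, 0]], gripper=[5.5, 7, 8.7, 8.7, 8.7, 8.7, 8.7, 8.7, 8.7, 8.7, 8.7])

```text
time_s: 28.4
tool_pos: [0.5304, -0.0037, 0.1169]
tool_rot: [-180.0, 0.2, 177.2]
force: [-0.5, -0.5, 1.1]
grip_width: 0.087
grasp_force: 0.0
```

```bash
python3 go.py .444 .1725 .027 6
```

```text
tool shift cm [ 9.52 17.19  8.95] yaw 177.19 q7 73.2 w 0.08704715979804174 0.0
per row [1.587 2.865 1.491]
```

drive_tool(angular=[[0, 0, 0], [0, 0, 0], [0, 0, 0], [0, 0, 0], [0, 0, 0], [0, 0, 0], [0, 0, 0], [0, 0, 0], [0, 0, 0], [0, 0, 0], [0, 0, 0], [0, 0, 0], [0, 0, 0], [0, 0, 0], [0, 0, 0], [0, 0, 0]], delta_pos=[[0.79, 1.43, 0], [1.58, 2.87, 0], [1.58, 2.87, 0], [1.58, 2.87, 0], [1.58, 2.87, 0], [1.58, 2.87, 0], [0.79, 1.43, 0], [0, 0, 0], [0, 0, 1], [0, 0, 2], [0, 0, 2], [0, 0, 2], [0, 0, 1.2], [0, 0, 0.7], [0, 0, 0], [0, 0, 0]], gripper=[8.7, 8.7, 8.7, 8.7, 8.7, 8.7, 8.7, 8.7, 8.7, 8.7, 8.7, 8.7, 8.7, 8.7, 8.7, 8.7])

```text
time_s: 30.0
tool_pos: [0.4436, 0.1729, 0.0268]
tool_rot: [180.0, 0.0, 177.2]
force: [-0.7, 0.0, -0.3]
grip_width: 0.0869
grasp_force: 0.0
```

drive_tool(angular=[[0, 0, 0], [0, 0, 0], [0, 0, 0], [0, 0, 0], [0, 0, 0], [0, 0, 0], [0, 0, 0], [0, 0, 0], [0, 0, 0]], delta_pos=[[0, 0, 0], [0, 0, 0], [0, 0, 0], [0, 0, 0], [0, 0, 0], [0, 0, 0], [0, 0, 0], [0, 0, 0], [0, 0, 0]], gripper=[4, 4, 4, 4, 4, 4, 4, 4, 4])

```text
time_s: 30.9
tool_pos: [0.4432, 0.1727, 0.0266]
tool_rot: [-180.0, -0.0, 177.2]
force: [-0.5, -0.6, 1.3]
grip_width: 0.0476
grasp_force: 20.1
```

drive_tool(angular=[[0, 0, 0], [0, 0, 0], [0, 0, 0], [0, 0, 0], [0, 0, 0], [0, 0, 0], [0, 0, 0]], delta_pos=[[0, 0, -1], [0, 0, -2], [0, 0, -3], [0, 0, -2], [0, 0, -1], [0, 0, 0], [0, 0, 0]], gripper=[4, 4, 4, 4, 4, 4, 4])

```text
time_s: 31.6
tool_pos: [0.4427, 0.1724, 0.1159]
tool_rot: [-180.0, -0.0, 177.2]
force: [-0.3, -0.7, -1.6]
grip_width: 0.0473
grasp_force: 20.1
```

```bash
python3 go.py .457 0 .0305 6
```

```text
tool shift cm [ -2.28 -17.15   8.55] yaw 177.19 q7 55.6 w 0.047339941124621164 20.099855221342295
per row [-0.379 -2.858  1.426]
```

drive_tool(angular=[[0, 0, 0], [0, 0, 0], [0, 0, 0], [0, 0, 0], [0, 0, 0], [0, 0, 0], [0, 0, 0], [0, 0, 0], [0, 0, 0], [0, 0, 0], [0, 0, 0], [0, 0, 0], [0, 0, 0], [0, 0, 0], [0, 0, 0]], delta_pos=[[-0.19, -1.43, 0], [-0.38, -2.86, 0], [-0.38, -2.86, 0], [-0.38, -2.86, 0], [-0.38, -2.86, 0], [-0.38, -2.86, 0], [-0.19, -1.43, 0], [0, 0, 0], [0, 0, 1], [0, 0, 2], [0, 0, 2], [0, 0, 1.5], [0, 0, 0.8], [0, 0, 0.3], [0, 0, 0]], gripper=[4, 4, 4, 4, 4, 4, 4, 4, 4, 4, 4, 4, 4, 4, 4])

```text
time_s: 33.1
tool_pos: [0.4574, 0.0012, 0.0402]
tool_rot: [180.0, -0.0, 177.3]
force: [0.0, 0.3, -1.5]
grip_width: 0.0475
grasp_force: 20.1
```

drive_tool(angular=[[0, 0, 0], [0, 0, 0], [0, 0, 0], [0, 0, 0], [0, 0, 0], [0, 0, 0], [0, 0, 0]], delta_pos=[[0, 0, 0.3], [0, 0, 0.25], [0, 0, 0.2], [0, 0, 0.15], [0, 0, 0.1], [0, 0, 0], [0, 0, 0]], gripper=[4, 4, 4, 4, 4, 4, 4])

```text
time_s: 33.8
tool_pos: [0.4577, 0.0003, 0.0306]
tool_rot: [-180.0, 0.0, 177.2]
force: [-0.2, 0.0, -0.9]
grip_width: 0.0473
grasp_force: 20.1
```

drive_tool(angular=[[0, 0, 0], [0, 0, 0], [0, 0, 0]], delta_pos=[[0, 0, 0.07], [0, 0, 0], [0, 0, 0]], gripper=[4, 4, 4])

```text
time_s: 34.1
tool_pos: [0.4577, 0.0003, 0.0305]
tool_rot: [-180.0, -0.0, 177.2]
force: [-2.2, -0.5, 7.4]
grip_width: 0.0476
grasp_force: 20.1
```

drive_tool(angular=[[0, 0, 0], [0, 0, 0], [0, 0, 0], [0, 0, 0], [0, 0, 0], [0, 0, 0], [0, 0, 0], [0, 0, 0], [0, 0, -0.087], [0, 0, -0.087], [0, 0, 0]], delta_pos=[[0, 0, 0], [0, 0, 0], [0, 0, 0], [0, 0, 0], [0, 0, 0], [0, 0, -0.5], [0, 0, -2], [0, 0, -3], [0, 0, -2], [0, 0, -1], [0, 0, 0]], gripper=[5.5, 7, 8.7, 8.7, 8.7, 8.7, 8.7, 8.7, 8.7, 8.7, 8.7])

```text
time_s: 35.2
tool_pos: [0.4589, 0.0002, 0.1165]
tool_rot: [-179.9, 0.2, -172.8]
force: [-0.1, -0.4, -0.0]
grip_width: 0.0871
grasp_force: 0.0
```

```bash
python3 go.py .41 -.1625 .017 5; python3 - <<'E'
from fit import *
p=eyes.read_camera('top');r=eyes.read_camera('scene')
fit([p,r],'strip_drawer',(.428,-.16,.12)); fit([p,r],'scale_stand',(.5506,-.3504,-.04))
a=p['pixels'][140:300,140:470]; b=r['pixels'][130:250,80:410]
cv2.imwrite('pics/crop3.png',cv2.resize(np.vstack([a,b])[:,:,::-1],None,fx=2.1,fy=2.1,interpolation=cv2.INTER_CUBIC))
E
```

```text
tool shift cm [  6.91 -15.51   9.97] yaw -172.82 q7 90.9 w 0.0870832419757504 0.0
per row [ 1.383 -3.102  1.993]
strip_drawer [(array([ 0.4279, -0.1608,  8.0069]), np.float64(0.074)), (array([ 0.4285, -0.1598,  8.5427]), np.float64(0.052)), (array([ 0.4262, -0.1616,  7.2064]), np.float64(0.075))]
scale_stand [(array([ 0.5505, -0.3487, -4.7397]), np.float64(0.059))]
```

View pics/crop3.png

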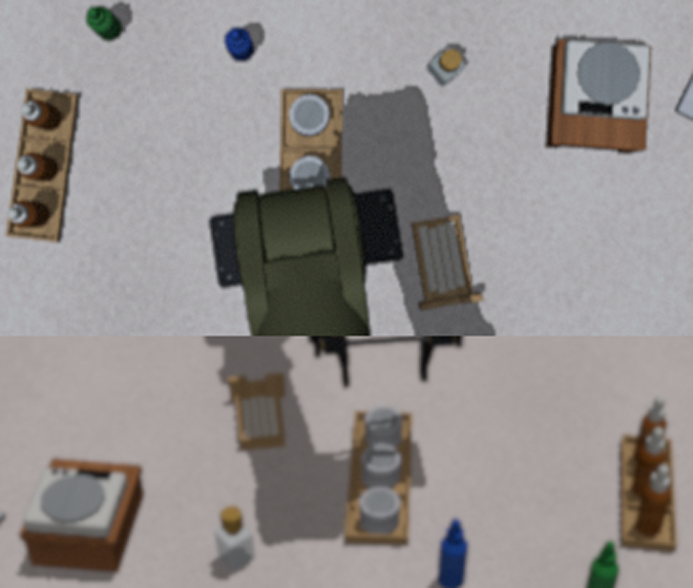

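All three bottles stand in the bottle tray (crop pixels 38,112 / 37,165 / 28,212). The tin tray holds tin_3 and the two placed tins (scene half 382,425 / 382,460 / 380,508). Next is the drawer.

drive_tool(angular=[[0, 0, 0], [0, 0, 0], [0, 0, 0], [0, 0, 0], [0, 0, 0], [0, 0, 0], [0, 0, 0], [0, 0, 0], [0, 0, 0], [0, 0, 0], [0, 0, 0], [0, 0, 0], [0, 0, 0], [0, 0, 0], [0, 0, 0], [0, 0, 0]], delta_pos=[[0.69, -1.55, 0], [1.38, -3.1, 0], [1.38, -3.1, 0], [1.38, -3.1, 0], [1.38, -3.1, 0], [0.69, -1.55, 0], [0, 0, 0], [0, 0, 1], [0, 0, 2], [0, 0, 2], [0, 0, 2], [0, 0, 1.5], [0, 0, 0.8], [0, 0, 0.4], [0, 0, 0.15], [0, 0, 0]], gripper=[8.7, 8.7, 8.7, 8.7, 8.7, 8.7, 8.7, 8.7, 8.7, 8.7, 8.7, 8.7, 8.7, 8.7, 8.7, 8.7])

```text
time_s: 37.1
tool_pos: [0.4089, -0.1619, 0.0166]
tool_rot: [-180.0, 0.0, -172.8]
force: [-0.3, -0.4, 0.5]
grip_width: 0.087
grasp_force: 0.0
```

drive_tool(angular=[[0, 0, 0], [0, 0, 0], [0, 0, 0], [0, 0, 0], [0, 0, 0], [0, 0, 0], [0, 0, 0], [0, 0, 0]], delta_pos=[[0, 0, 0], [0, 0, 0], [0, 0, 0], [0, 0, 0], [0, 0, 0], [0, 0, 0], [0, 0, 0], [0, 0, 0]], gripper=[5, 5, 5, 5, 5, 5, 5, 5], squeeze=25)

```text
time_s: 37.9
tool_pos: [0.4085, -0.1623, 0.0165]
tool_rot: [-180.0, -0.0, -172.8]
force: [-1.4, -0.3, 3.2]
grip_width: 0.0578
grasp_force: 25.0
```

```bash
python3 - <<'E'
from fit import *
p=eyes.read_camera('top');s=8
x0,y0,x1,y1=385,145,465,220
im=cv2.resize(p['pixels'][y0:y1,x0:x1],None,fx=s,fy=s,interpolation=cv2.INTER_CUBIC).copy()
c,n=np.cos(np.radians(-3.5)),np.sin(np.radians(-3.5))
def px(X): 
    w=[.5505+c*X[0]-n*X[1],-.3500+n*X[0]+c*X[1],X[2]]; u=(proj(p,w)+.5-[x0,y0])*s; return tuple(int(v) for v in u)
for z,col in((0.054,(0,255,0)),(0,(0,0,255))):
    P=[px((a,b,z)) for a,b in((0,-.055),(0,.055),(.125,.055),(.125,-.055))]
    for i in range(4): cv2.line(im,P[i],P[(i+1)%4],col,1)
cv2.imwrite('pics/stand.png',im[:,:,::-1])
E
```

```text
(no output)
```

View pics/stand.png

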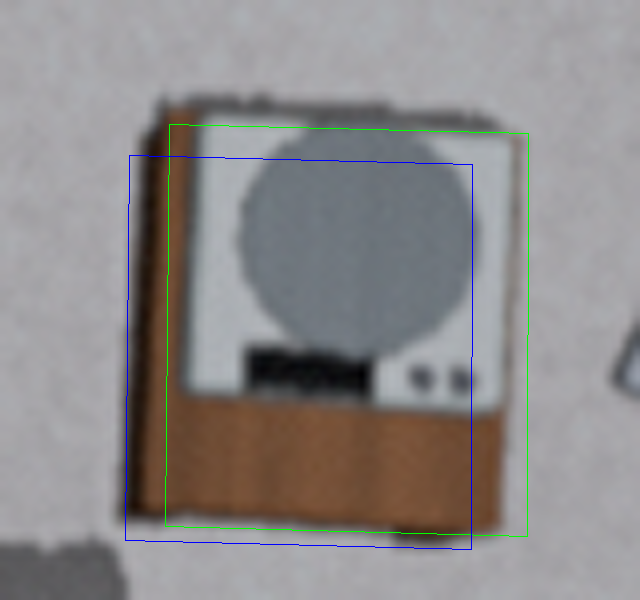

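```bash
cat > st.py <<'E'
from fit import *
p=eyes.read_camera('top');s=8;x0,y0=385,145
U=[(145,515),(498,528),(522,135),(168,108)]
W=np.array([ray(p,np.array(u)/s+[x0,y0]-.5,.054)[:2] for u in U]);print(W.round(4))
print('sides',[np.linalg.norm(W[i]-W[(i+1)%4]).round(4) for i in range(4)],'edge yaw',[np.degrees(np.arctan2(*(d[::-1]))).round(2) for d in(W[3]-W[0],W[2]-W[1],)],[np.degrees(np.arctan2(-d[0],d[1])).round(2) for d in(W[0]-W[1],W[3]-W[2])])
L=np.array([(0,.055),(0,-.055),(.125,-.055),(.125,.055)])
lc,wc=L.mean(0),W.mean(0);a=L-lc;b=W-wc
t=np.arctan2((a[:,0]*b[:,1]-a[:,1]*b[:,0]).sum(),(a*b).sum());Rm=np.array([[np.cos(t),-np.sin(t)],[np.sin(t),np.cos(t)]])
print('mouth',wc-Rm@lc,np.degrees(t))
r=eyes.read_camera('scene');X0,Y0=70,165
im=cv2.resize(r['pixels'][Y0:Y0+90,X0:X0+90],None,fx=6,fy=6,interpolation=cv2.INTER_CUBIC).copy()
m=wc-Rm@lc
for z,col in((0.054,(0,255,0)),(0,(0,0,255))):
    P=[tuple(int(v) for v in (proj(r,[*(m+Rm@l),z])+.5-[X0,Y0])*6) for l in L]
    for i in range(4): cv2.line(im,P[i],P[(i+1)%4],col,1)
cv2.imwrite('pics/stand2.png',im[:,:,::-1])
E
python3 st.py
```

```text
[[ 0.5575 -0.2891]
 [ 0.55   -0.3962]
 [ 0.6714 -0.4106]
 [ 0.6838 -0.3026]]
sides [np.float64(0.1074), np.float64(0.1223), np.float64(0.1087), np.float64(0.127)] edge yaw [np.float64(-6.1), np.float64(-6.76)] [np.float64(-4.02), np.float64(-6.54)]
mouth [ 0.55352856 -0.34314627] -5.932141608782392
```

View pics/stand2.png

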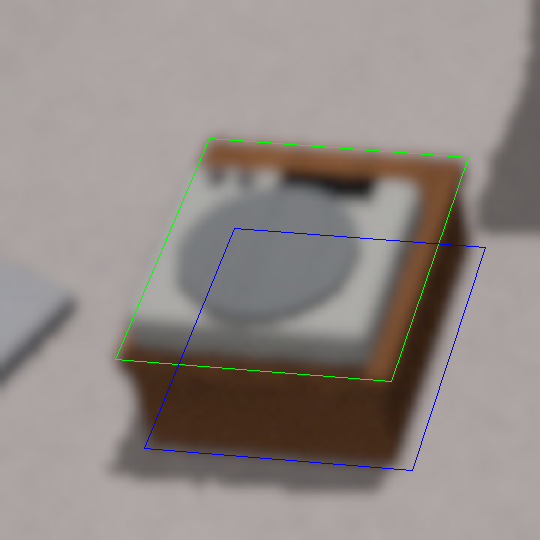

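The green deck outline coincides with the real deck in the scene view (corners 208,138 / 467,157 / 392,381 / 116,360). That puts the mouth at (0.5535, -0.343) with yaw -5.9°. Lifting the drawer slightly and turning it to match.

drive_tool(angular=[[0, 0, 0], [0, 0, 0], [0, 0, 0], [0, 0, 0.076], [0, 0, 0.077], [0, 0, 0.076], [0, 0, 0], [0, 0, 0]], delta_pos=[[0, 0, -0.4], [0, 0, -0.8], [0, 0, -0.6], [0, 0, 0], [0, 0, 0], [0, 0, 0], [0, 0, 0], [0, 0, 0]], gripper=[5, 5, 5, 5, 5, 5, 5, 5])

```text
time_s: 38.85
tool_pos: [0.4086, -0.1621, 0.0346]
tool_rot: [-180.0, 0.0, 174.2]
force: [0.7, -0.6, -0.6]
grip_width: 0.0575
grasp_force: 25.0
```

```bash
python3 go.py .461 -.3334 .0175 6
```

```text
tool shift cm [ -6.96 -16.51   1.72] yaw 174.17 q7 95.8 w 0.057463117902598955 24.99986194074154
per row [-1.16  -2.752  0.287]
```

drive_tool(angular=[[0, 0, 0], [0, 0, 0], [0, 0, 0], [0, 0, 0], [0, 0, 0], [0, 0, 0], [0, 0, 0], [0, 0, 0], [0, 0, 0], [0, 0, 0], [0, 0, 0], [0, 0, 0], [0, 0, 0]], delta_pos=[[-0.58, -1.38, 0], [-1.16, -2.75, 0], [-1.16, -2.75, 0], [-1.16, -2.75, 0], [-1.16, -2.75, 0], [-1.16, -2.75, 0], [-0.58, -1.38, 0], [0, 0, 0], [0, 0, 0.6], [0, 0, 0.6], [0, 0, 0.35], [0, 0, 0.2], [0, 0, 0]], gripper=[5, 5, 5, 5, 5, 5, 5, 5, 5, 5, 5, 5, 5])

```text
time_s: 40.15
tool_pos: [0.4606, -0.3327, 0.0168]
tool_rot: [180.0, -0.0, 174.1]
force: [-0.1, -0.1, -1.5]
grip_width: 0.058
grasp_force: 25.0
```

```bash
python3 - <<'E'
from fit import *
p=eyes.read_camera('top');r=eyes.read_camera('scene');print(telemetry.get_obs()['tool_pos'])
def crop(q,X0,Y0,w,h,s):
    im=cv2.resize(q['pixels'][Y0:Y0+h,X0:X0+w],None,fx=s,fy=s,interpolation=cv2.INTER_CUBIC).copy()
    t=np.radians(-5.9);c,n=np.cos(t),np.sin(t)
    for z,y,col in((0.0,.037,(0,0,255)),(0,-.037,(0,0,255)),(.018,.029,(0,255,0)),(.018,-.029,(0,255,0))):
        P=[tuple(int(v) for v in (proj(q,[.5535+c*x-n*y,-.343+n*x+c*y,z])+.5-[X0,Y0])*s) for x in(-.14,0)]
        cv2.line(im,*P,col,1)
    return im
i=crop(p,380,140,90,120,5);j=crop(r,90,120,70,120,5)
cv2.imwrite('pics/pre.png',np.hstack([i,j])[:,:,::-1])
E
```

```text
[ 0.46069096 -0.3333048   0.01692505]
```

View pics/pre.png

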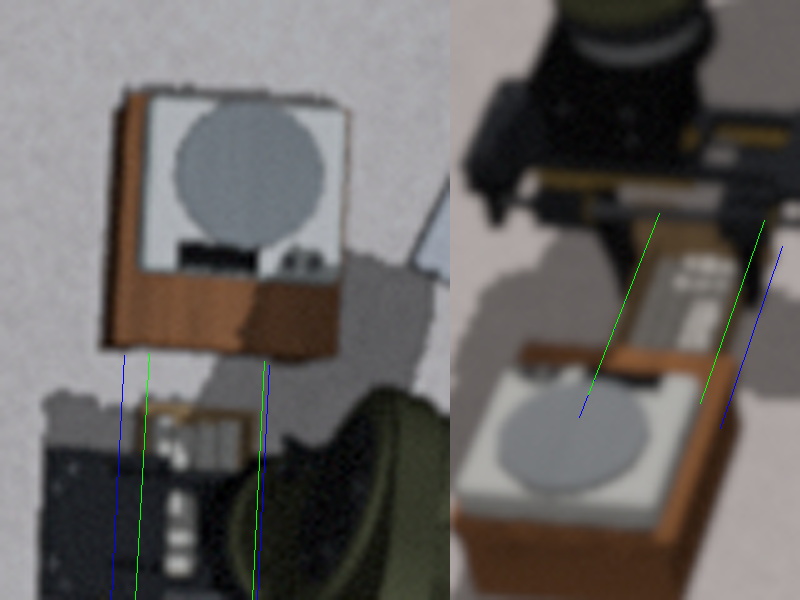

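In both views the drawer sits about 2 px (about 4.5 mm) to the +y side of the slot axis: top edges at 140/250 against lines at 147/260, and the scene view shows the same. I'll shift it 4 mm and start inserting.

drive_tool(angular=[[0, 0, 0], [0, 0, 0], [0, 0, 0], [0, 0, 0], [0, 0, 0], [0, 0, 0], [0, 0, 0]], delta_pos=[[0, -0.4, 0], [-0.7, 0, 0], [-0.8, 0, 0], [-0.8, 0, 0], [-0.8, 0, 0], [-0.8, 0, 0], [0, 0, 0]], gripper=[5, 5, 5, 5, 5, 5, 5])

```text
time_s: 40.95
tool_pos: [0.5007, -0.3411, 0.0169]
tool_rot: [180.0, 0.1, 174.1]
force: [1.1, 0.1, -1.1]
grip_width: 0.058
grasp_force: 25.0
```

drive_tool(angular=[[0, 0, 0], [0, 0, 0], [0, 0, 0], [0, 0, 0], [0, 0, 0]], delta_pos=[[-0.6, 0, 0], [-0.7, 0, 0], [-0.7, 0, 0], [-0.6, 0, 0], [0, 0, 0]], gripper=[5, 5, 5, 5, 5])

```text
time_s: 41.45
tool_pos: [0.5261, -0.344, 0.017]
tool_rot: [180.0, 0.1, 174.1]
force: [0.3, 0.1, -1.3]
grip_width: 0.0579
grasp_force: 25.0
```

```bash
python3 - <<'E'
from fit import *
p=eyes.read_camera('top');r=eyes.read_camera('scene')
i=cv2.resize(p['pixels'][160:260,380:470],None,fx=5,fy=5,interpolation=cv2.INTER_CUBIC);j=cv2.resize(r['pixels'][130:230,90:160],None,fx=5,fy=5,interpolation=cv2.INTER_CUBIC)
cv2.imwrite('pics/mid.png',np.hstack([i,j])[:,:,::-1])
E
```

```text
(no output)
```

View pics/mid.png

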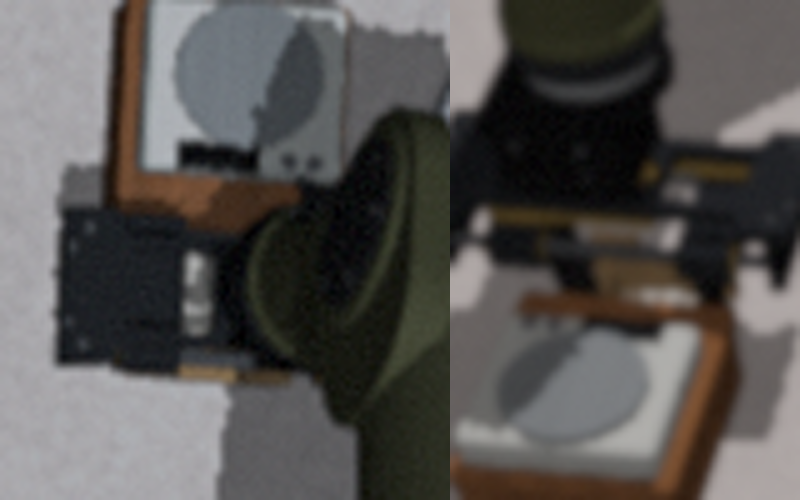

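The drawer's rear end is in the slot with no side force. The front board is at top-crop (235,375). I'll go a little further, set it down, release and go behind the front.

drive_tool(angular=[[0, 0, 0], [0, 0, 0], [0, 0, 0], [0, 0, 0], [0, 0, 0], [0, 0, 0], [0, 0, 0], [0, 0, 0], [0, 0, 0], [0, 0, 0], [0, 0, 0], [0, 0, 0], [0, 0, 0], [0, 0, 0]], delta_pos=[[-0.4, 0, 0], [0, 0, 0.05], [0, 0, 0], [0, 0, 0], [0, 0, 0], [0, 0, 0], [0, 0, 0], [0, 0, 0], [0, 0, -1], [0, 0, -2], [0, 0, -2], [0, 0, -1], [0, 0, 0], [0, 0, 0]], gripper=[5, 5, 5, 7, 8.7, 8.7, 8.7, 8.7, 8.7, 8.7, 8.7, 8.7, 8.7, 8.7])

```text
time_s: 42.95
tool_pos: [0.5285, -0.3446, 0.0761]
tool_rot: [-180.0, -0.0, 174.0]
force: [-0.1, -0.6, 0.2]
grip_width: 0.087
grasp_force: 0.0
```

drive_tool(angular=[[0, 0, 0], [0, 0, 0], [0, 0, 0], [0, 0, 0], [0, 0, 0], [0, 0, 0], [0, 0, 0], [0, 0, 0], [0, 0, 0], [0, 0, 0], [0, 0, 0], [0, 0, 0], [0, 0, 0], [0, 0, 0], [0, 0, 0], [0, 0, 0]], delta_pos=[[1, 0, 0], [2, 0, 0], [2, 0, 0], [1.2, 0, 0], [0, 0, 0], [0, 0, 0], [0, 0, 0], [0, 0, 0], [0, 0, 0], [0, 0, 0], [0, 0, 1], [0, 0, 2], [0, 0, 2], [0, 0, 0.7], [0, 0, 0], [0, 0, 0]], gripper=[0, 0, 0, 0, 0, 0, 0, 0, 0, 0, 0, 0, 0, 0, 0, 0])

```text
time_s: 44.55
tool_pos: [0.4676, -0.3383, 0.0197]
tool_rot: [-180.0, 0.0, 174.1]
force: [0.1, 0.5, -0.3]
grip_width: 0.0004
grasp_force: 0.0
```

drive_tool(angular=[[0, 0, 0], [0, 0, 0], [0, 0, 0], [0, 0, 0], [0, 0, 0], [0, 0, 0], [0, 0, 0], [0, 0, 0], [0, 0, 0], [0, 0, 0], [0, 0, 0], [0, 0, 0]], delta_pos=[[-0.4, 0, 0], [-0.4, 0, 0], [-0.4, 0, 0], [-0.4, 0, 0], [-0.5, 0, 0], [-0.6, 0, 0], [-0.6, 0, 0], [-0.6, 0, 0], [-0.6, 0, 0], [-0.5, 0, 0], [-0.4, 0, 0], [0, 0, 0]], gripper=[0, 0, 0, 0, 0, 0, 0, 0, 0, 0, 0, 0])

```text
time_s: 45.75
tool_pos: [0.522, -0.3436, 0.0193]
tool_rot: [180.0, 0.1, 174.1]
force: [-0.1, -0.4, 0.1]
grip_width: 0.0003
grasp_force: 0.0
```

drive_tool(angular=[[0, 0, 0], [0, 0, 0], [0, 0, 0], [0, 0, 0]], delta_pos=[[-0.2, 0, 0], [-0.2, 0, 0], [-0.2, 0, 0], [0, 0, 0]], gripper=[0, 0, 0, 0])

```text
time_s: 46.15
tool_pos: [0.5273, -0.3445, 0.0193]
tool_rot: [-180.0, 0.0, 174.1]
force: [0.2, -0.0, 1.0]
grip_width: 0.0002
grasp_force: 0.1
```

drive_tool(angular=[[0, 0, 0], [0, 0, 0], [0, 0, 0], [0, 0, 0]], delta_pos=[[-0.2, 0, 0], [-0.2, 0, 0], [-0.2, 0, 0], [0, 0, 0]], gripper=[0, 0, 0, 0])

```text
time_s: 46.55
tool_pos: [0.5334, -0.345, 0.0194]
tool_rot: [-180.0, 0.1, 174.1]
force: [-0.3, 0.4, 0.4]
grip_width: 0.0005
grasp_force: 0.0
```

drive_tool(angular=[[0, 0, 0], [0, 0, 0], [0, 0, 0]], delta_pos=[[-0.1, 0, 0], [-0.1, 0, 0], [0, 0, 0]], gripper=[0, 0, 0])

```text
time_s: 46.85
tool_pos: [0.534, -0.3451, 0.0194]
tool_rot: [180.0, -0.1, 174.0]
force: [-4.7, 1.7, 3.5]
grip_width: 0.0006
grasp_force: 2.4
```

drive_tool(angular=[[0, 0, 0], [0, 0, 0], [0, 0, 0], [0, 0, 0]], delta_pos=[[-0.1, 0, 0], [-0.1, 0, 0], [0, 0, 0], [0, 0, 0]], gripper=[0, 0, 0, 0])

```text
time_s: 47.25
tool_pos: [0.534, -0.3452, 0.0193]
tool_rot: [180.0, -0.3, 174.0]
force: [-9.4, 3.7, 7.9]
grip_width: 0.0005
grasp_force: 5.0
```

A firm stop at the expected place. Backing off and looking.

drive_tool(angular=[[0, 0, 0], [0, 0, 0], [0, 0, 0], [0, 0, 0], [0, 0, 0], [0, 0, 0], [0, 0, 0], [0, 0, 0], [0, 0, 0], [0, 0, 0], [0, 0, 0], [0, 0, 0], [0, 0, 0], [0, 0, 0], [0, 0, 0]], delta_pos=[[0.4, 0, 0], [1, 0, 0], [2, 0, 0], [1.5, 0, 0], [0, 0, -2], [0, 0, -4], [0, 0, -4], [0, 0, -4], [0, 0, -4], [0, 2, 0], [0, 4, 0], [0, 4, 0], [0, 4, 0], [0, 2, 0], [0, 0, 0]], gripper=[0, 0, 0, 0, 0, 0, 0, 0, 0, 0, 0, 0, 0, 0, 0])

```text
time_s: 48.75
tool_pos: [0.5052, -0.1765, 0.1991]
tool_rot: [180.0, 0.0, 174.4]
force: [-0.3, 0.4, -0.4]
grip_width: 0.0003
grasp_force: 0.0
```

```bash
python3 - <<'E'
from fit import *
p=eyes.read_camera('top');r=eyes.read_camera('scene')
i=cv2.resize(p['pixels'][130:250,130:470],None,fx=2.3,fy=2.3,interpolation=cv2.INTER_CUBIC)
k=cv2.resize(p['pixels'][160:240,385:465],None,fx=3.9,fy=3.9,interpolation=cv2.INTER_CUBIC)
j=cv2.resize(r['pixels'][150:260,250:430],None,fx=2.6,fy=2.6,interpolation=cv2.INTER_CUBIC)
j=cv2.resize(j,(782-k.shape[1],k.shape[0]))
b=np.hstack([k,j]);cv2.imwrite('pics/end.png',np.vstack([i[:,:b.shape[1]],b])[:,:,::-1])
print(np.vstack([i[:,:b.shape[1]],b]).shape)
E
```

```text
(588, 782, 3)
```

View pics/end.png

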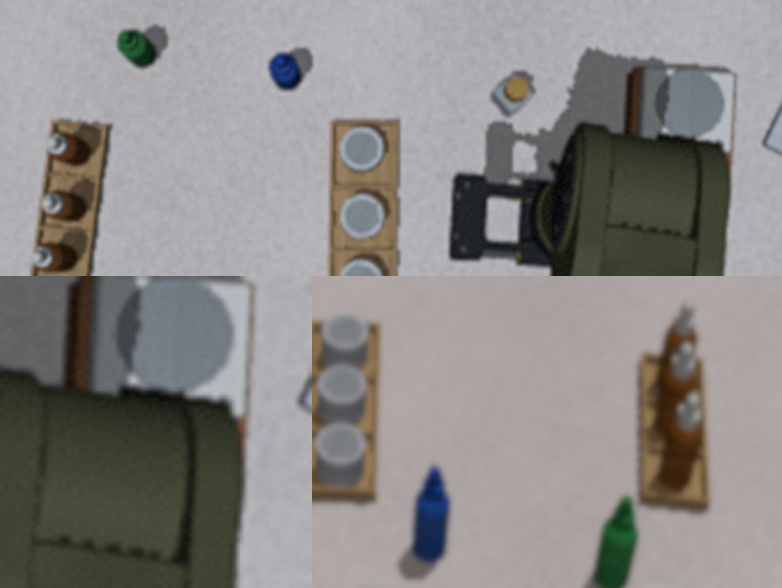

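The bottles and tins all stand well (46–65, 145–255 and 362, 150–270). The arm hides the drawer, so I'll move it aside.

drive_tool(angular=[[0, 0, 0], [0, 0, 0], [0, 0, 0], [0, 0, 0], [0, 0, 0], [0, 0, 0], [0, 0, 0], [0, 0, 0], [0, 0, 0]], delta_pos=[[0, 2, 0], [0, 4, 0], [0, 4, 0], [0, 4, 0], [0, 4, 0], [0, 4, 0], [0, 4, 0], [0, 2, 0], [0, 0, 0]], gripper=[0, 0, 0, 0, 0, 0, 0, 0, 0])

```text
time_s: 49.75
tool_pos: [0.5338, 0.0998, 0.1991]
tool_rot: [179.9, 0.0, 174.3]
force: [0.1, -0.4, 0.2]
grip_width: 0.0007
grasp_force: 0.0
```

```bash
python3 - <<'E'
from fit import *
p=eyes.read_camera('top')
X0,Y0,s=380,150,6
im=cv2.resize(p['pixels'][Y0:Y0+95,X0:X0+95],None,fx=s,fy=s,interpolation=cv2.INTER_CUBIC).copy()
t=np.radians(-5.9);c,n=np.cos(t),np.sin(t)
P=[tuple(int(v) for v in (proj(p,[.5535+c*x-n*y,-.343+n*x+c*y,.036])+.5-[X0,Y0])*s) for x,y in((0,.037),(0,-.037),(-.008,-.037),(-.008,.037))]
for i in range(4): cv2.line(im,P[i],P[(i+1)%4],(0,255,0),1)
cv2.imwrite('pics/end2.png',im[:,:,::-1])
E
```

```text
(no output)
```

View pics/end2.png

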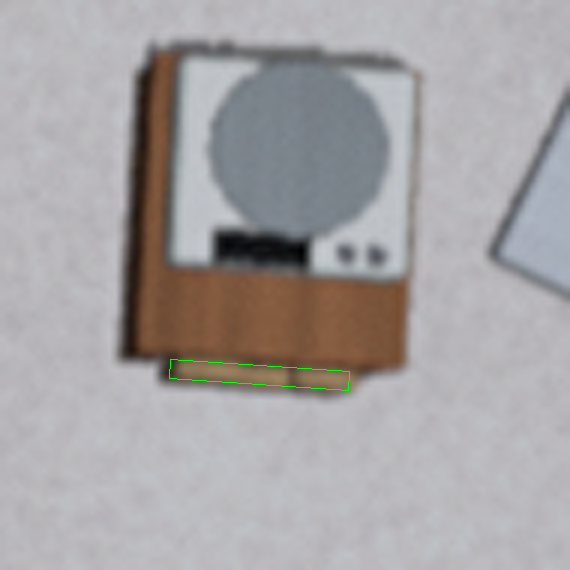

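The front board (168–352, 360–392) lies flush along the rail, on the predicted home outline, centred and square. I'm handing in.

```bash
python3 -c "
from cell import env
print(env.sign_off())"
```

```text
the job is handed in; nothing more can be done
None
```

I stood both dropper bottles and both candle tins upright in their own bays, slid the drawer fully home against the rail, and handed the job in at about 50 s on the clock.

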